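# Set up the cup warmer

### The arm

A 6-joint arm with a two-finger parallel gripper is mounted at the origin on the work surface; the furniture and walls round the work are solid. World frame = base frame: x ahead of the robot, y to its left, z up, the work surface at z = 0. Lengths are in mm, angles in rad, forces in N, time in s.
With the tool pointing down it reaches from about 350 to 875 mm from the base axis. Payload 4.2 kg.
Tool frame: the origin (TCP) lies on the mounting face of the last link; the fingertips stand 173 mm ahead of it and the grasp point (between the pads) lies grip_point_offset ahead of it (grip_point_offset is the distance from the TCP to the grasp point, in mm); z points along the fingers, y is the line along which they close (so a half turn about z gives the same grasp; the last joint's range is limited). The gripper opens to 85 mm and grips with 20 to 120 N. Pads are 22 mm wide; open, the fingers measure 114 mm over their backs; the gripper's body (76 mm by 85 mm) begins 54 mm behind the grasp point. The pads swing forward as they close: fully open they stand 13 mm farther back than shut.
Start: joints at [1.405, 0.385, 0.008, 0, -1.194, -0.259], TCP at [257.553, 569.444, 404.712] pointing down, gripper open.
Joint ranges: [-3.14, 3.14], [-1.21, 2.06], [-1.07, 1.41], [-3.16, 2.05], [-2.99, -0.16], [-3.1, 3.1]. Speed limits (rad/s): [2.79, 2.79, 3.14, 3.14, 3.14, 3.14].

### API

Orientations are given as a unit quaternion [x, y, z, w].
In Python, from bench import read_state, get_image, job_done, recognise, place_of, grip_point_offset gives the robot as it stands. The module is installed in compiled form; this text tells all that it offers.
- The arm moves only by the tool carry_out, never from a script. Its arguments are lists of equal length, an entry for each row: "slide": the shift along the tool's x, y, z in m, a list of three; "roll": the turn about the tool's z in degrees; "claw": the finger opening in m, from 0 to 0.0854. A call has 1 to 8 rows; each row is the pose to reach, as a shift and turn from the pose commanded when the call began, along the tool's axes at that moment; what a row does not reach only later rows make up. A row lasts 1/8 s, in which the tool goes at most 62.5 mm and 10.7 degrees, less where a joint would pass 70% of its speed; a pose out of reach is approached as far as the arm can. A call with a gripper value outside its range is refused whole. The fingers move at their own pace and stop on an object; the grip force is fixed at half the most. Time passes only in rows, so rows that repeat a pose let the fingers close. It gives the time, the measured TCP pose, the force, the opening and the grip force at its end, in the units of the state.
- read_state(): the state, without advancing time (a new reading comes with each control period).
- get_image(name): name is "scene" or "top" or "wrist"; returns a dict with "img" (480x640x3 uint8, red, green, blue), "z_map" (480x640 float32, mm along the optical axis (not along the pixel's ray), 0 where there is no reading), "mtx" (3x3 intrinsics, pixels), "world_from_camera" (4x4, takes a point from camera to world coordinates); the wrist camera has in their place "T_tool_cam" (4x4, takes a point from camera to tool coordinates, whose origin is the TCP and whose axes are the flange's). Camera axes: x right, y up, looking along -z (the intrinsics and any distortion apply to the point x, -y, -z); pixel columns grow to the right and rows downward; lengths in mm; the calibration is good to about 2 mm. The wrist camera is an equidistant fisheye: a pixel r from the principal point sees the ray r / f radians off the axis. A picture is of the moment at which its call begins: read the wrist's pose just before it.
- job_done(): hands the job in; it is judged then, once.
Trained networks look in a picture, given as the dict that the camera call returned (one of the last four; its "shot" number tells which), for a name from the list of things; names that differ only in an ending like _2 or _b are one class to them, and where a whole thing is asked for, a point or a joint stands for the part that bears it (a point fixed in the world has none). Each returns a list of dicts, best first, with "conf" (0 to 1); they miss things now and then, are a little off and sometimes report something else, mostly with a low value. They report only what shows in the picture. A call takes as long as a camera call. They do not tell look-alikes from the thing itself.
- recognise(picture, thing): "at" ([column, row] in pixels, amid what is visible of it).
- place_of(picture, thing): "at" ([column, row] in pixels: a listed point, or the origin of a listed thing).
The state is a dict: "clock": time; "joints": joint angles; "joint_vel": joint speeds; "joint_efforts": joint torques, N m; "position": TCP position; "ee_rot": TCP orientation; "contact_force": force on the tool from outside, world axes, zero at the start; "wrist_torque": the same for the moment, N m; "gripper_width": finger opening in mm; "grasp_force": force on a finger pad.
Only numpy, scipy, OpenCV 4.12 (cv2) and the standard library are available. Lean on these libraries where they do the work, as an engineer would, in place of code of your own. Each camera call takes 0.05 s, during which the arm holds its last target. There are 200 camera calls.

### The job

Get the cup warmer ready for coffee. First move the salt shaker out of the shelf's way and stand it beside the pepper mill, then pull the warmer's cup shelf out to the right until its lock button clicks up, and stand every small white cup without a handle upright on the shelf. Only when all the cups are on it, set the heat to three by turning the inner knob's pointer to the third bar, counted clockwise from the small off ring, and leave the outer timer ring as it is set.

Things in the scene. Friction and masses are not known exactly. Their poses are not given: they have to be found in the camera images.
- warmer: Low white box with steel deck, 222 mm deep (its x), 400 wide (its y), 62 high, fixed, turned by up to 0.08 rad. Origin: centre of its underside; x to its back, y left, z up. On the deck a hot plate on the left and two concentric controls on the right, axis at (-55, -140) mm. The shelf slides out of its right end, beside a 40 mm long steel sleeve (top 32 mm up) at the shelf's front edge.
- cup_shelf (a joint): Pull-out of the cup shelf in m: 0 pushed in, about 0.25 fully out (stop at 0.251), where the lock button springs up and locks it. It slides along the warmer's -y (to the robot's right) with about 3 to 6 N. It starts between 0 and 0.04.
- shelf_mid (a point): Centre of the usable shelf, on the plate's top surface, 24 mm above the worktop; travels with the shelf; axes as the warmer's. The usable plate is 122 mm in x and, when the shelf is fully out, reaches in y from -140 to +150 mm of this point (the warmer's side wall is there); room for four cups in one row along y, 68 mm apart.
- shelf_bar (a point): Middle of the pull bar across the shelf's outer end: a round bar 12 mm thick, 110 mm long, along the warmer's x, on two posts at +-48 mm; axis 64 mm above the worktop, 40 mm above the plate, 50 mm or more from the warmer's side wall. Grip it from above, fingers closing along the warmer's y.
- lock_button (a joint): Sprung lock button (10 mm steel pin) in the shelf's front rail, in m: about 0.010 while the sleeve holds it down, 0 when it has sprung up 6 mm out of the hole in the sleeve. It needs no touching; it springs up by itself at full extension.
- button_top (a point): Centre of the top face of the lock button.
- heat_knob (a joint): Inner knob (heat), in rad: 0 is off, pointer to the warmer's back (+x) at a small ring; grows clockwise seen from above to a stop at 3.0. Scale bars on the deck, growing longer, at 0.6, 1.2, 1.8, 2.4 and 3.0 for heat one to five: the third bar is 1.8. Starts between 0 and 0.4. Stays where it is left (about 0.05 N m).
- heat_grip (a point): Point on the inner knob's axis at which to grip it, 105 mm above the worktop; x is the direction of its pointer, z up. The knob has a grip bar 38 mm long (along the pointer, white line at the pointer end), 14 mm wide, from 83 to 119 mm above the worktop: pinch it from above across its 14 mm.
- timer_ring (a joint): Outer ring (timer), in rad, set anywhere; turns very easily and must stay as it is.
- ring_index (a point): Index mark near the rim of the timer ring. The ring is a ribbed disc 64 mm across below the inner knob, its top 77 mm above the worktop, so fingertips at the inner knob must stay above that.
- cup_a: Small white handleless cup, 60 mm high, 57 mm across the rim, 43 mm across the foot, about 54 mm across at half height, wall 3.5 mm; origin centre of its underside, z up. Three or all of the four cups are present, on the worktop to the right.
- cup_b: Cup, as cup_a.
- cup_c: Cup, as cup_a.
- cup_d: Cup, as cup_a.
- salt_shaker: Salt shaker with a grey domed top, 44 mm across, 90 mm high, 34 mm across near the top; origin centre of its underside, z up. It starts on the worktop to the right of the warmer, in the way of the shelf.
- pepper_mill: Dark wooden pepper mill, 58 mm across, 160 mm high, standing in front of the warmer; origin centre of its underside. Leave it standing where it is.
- moka_pot: Moka pot on the hot plate, 174 mm high, foot 98 mm across; origin on its underside, 18 mm from the centre of the foot. Leave it.
- lemon: Lemon, 83 by 58 by 58 mm, lying at the back right; a bystander. Origin on its underside.
There are look-alikes about, which are no part of the job. Leave any green or orange look-alike of the cup_c alone. Leave any purple look-alike of the cup_b alone.

How it is judged (in metres and radians):
On the way, in this order (a step that is already met when the one before it is completed fails the run):
1. the salt shaker stands upright on the worktop beside the pepper mill (horizontal distance between salt_shaker and pepper_mill below 0.15 m and height (world z) of salt_shaker between -0.005 and 0.008 m and angle between salt_shaker's own z axis and vertical below 0.12 rad and linear speed of salt_shaker below 0.03 m/s), for 0.2 s.
2. the cup shelf is fully out and its lock button has sprung up (value of joint cup_shelf above 0.244 m and value of joint lock_button below 0.003 m), for 0.2 s.
3. every cup stands upright on the locked shelf, the fingers off them (all of step 2 and x of cup_a in the frame of shelf_mid between -0.055 and 0.055 m and y of cup_a in the frame of shelf_mid between -0.14 and 0.15 m and z of cup_a in the frame of shelf_mid between -0.004 and 0.006 m and angle between each of cup_a, cup_b, cup_c, cup_d's own z axis and vertical below 0.12 rad and linear speed of each of cup_a, cup_b, cup_c, cup_d below 0.03 m/s and x of cup_b in the frame of shelf_mid between -0.055 and 0.055 m and y of cup_b in the frame of shelf_mid between -0.14 and 0.15 m and z of cup_b in the frame of shelf_mid between -0.004 and 0.006 m and x of cup_c in the frame of shelf_mid between -0.055 and 0.055 m and y of cup_c in the frame of shelf_mid between -0.14 and 0.15 m and z of cup_c in the frame of shelf_mid between -0.004 and 0.006 m and x of cup_d in the frame of shelf_mid between -0.055 and 0.055 m and y of cup_d in the frame of shelf_mid between -0.14 and 0.15 m and z of cup_d in the frame of shelf_mid between -0.004 and 0.006 m and contact force between the fingers and cup_a below 0.1 N and contact force between the fingers and cup_b below 0.1 N and contact force between the fingers and cup_c below 0.1 N and contact force between the fingers and cup_d below 0.1 N), for 0.3 s.
4. the heat knob points to the third bar (value of joint heat_knob between 1.65 and 1.95 rad), for 0.2 s.
At the end, for the whole second after the job is handed in: Shaker upright on the worktop, centre within 150 mm of the pepper mill's; shelf out (over 0.244 m), lock button up; every cup present upright and at rest on the plate, centre 6 mm or more inside its edges; heat knob at 1.8 +- 0.15 rad; timer ring as it was (all of step 1 and all of step 2 and all of step 4 and x of cup_a in the frame of shelf_mid between -0.055 and 0.055 m and y of cup_a in the frame of shelf_mid between -0.14 and 0.15 m and z of cup_a in the frame of shelf_mid between -0.004 and 0.006 m and angle between each of cup_a, cup_b, cup_c, cup_d's own z axis and vertical below 0.12 rad and linear speed of each of cup_a, cup_b, cup_c, cup_d below 0.03 m/s and x of cup_b in the frame of shelf_mid between -0.055 and 0.055 m and y of cup_b in the frame of shelf_mid between -0.14 and 0.15 m and z of cup_b in the frame of shelf_mid between -0.004 and 0.006 m and x of cup_c in the frame of shelf_mid between -0.055 and 0.055 m and y of cup_c in the frame of shelf_mid between -0.14 and 0.15 m and z of cup_c in the frame of shelf_mid between -0.004 and 0.006 m and x of cup_d in the frame of shelf_mid between -0.055 and 0.055 m and y of cup_d in the frame of shelf_mid between -0.14 and 0.15 m and z of cup_d in the frame of shelf_mid between -0.004 and 0.006 m and velocity of joint heat_knob below 0.05 rad/s); the robot touches nothing.
It fails at once if the timer ring is turned (its index moves by more than 5 mm) (distance of ring_index from where it was at the start of the episode above 0.005 m).
It fails at once if the moka pot is shifted by more than 30 mm (distance of moka_pot from where it was at the start of the episode above 0.03 m).
It fails at once if the pepper mill is shifted by more than 30 mm (distance of pepper_mill from where it was at the start of the episode above 0.03 m).
Of cup_a, cup_b, cup_c, cup_d only 3 to 4 are there at a start; the rules pass over those that are not, and their reading is None.
At some moment in a run one of cup_a, cup_b, cup_c, cup_d may be knocked a few centimetres aside while the robot is not near it.
It also fails if it takes over 200 s, if anything falls off the work surface, if the arm or the gripper's body presses on something with over 40 N, if the wrist force passes 120 N, or if a joint passes its speed limit or range.

## Working session

There is one attempt and no reset: what is moved stays moved. The work goes in short steps, Python scripts to look and compute and a tool call to move; the robot and the scene stay as the last step left them, time stands still between calls to the robot, and variables do not carry over. Pictures are saved under pics/ and viewed, at most 14 in all, crops included, and the job is handed in when it is done.

Besides the shell and the picture viewer there is one more tool, called after "Request:" as name(argument=value, ...) on one line, values as JSON. carry_out: Moves the arm, as the interface text tells. Its arguments: {"type":"object","properties":{"slide":{"type":"array"},"roll":{"type":"array"},"claw":{"type":"array"}},"required":["slide","roll","claw"]}

```bash
mkdir -p pics; cat > h.py <<'E'
import numpy as np, cv2
from bench import *
from scipy.spatial.transform import Rotation as R
def pt(p,at,z=None,win=2):
    """world point of pixel; by depth, or on plane z"""
    K=p["mtx"];T=np.array(p["world_from_camera"])
    u,v=at; d=np.array([(u-K[0][2])/K[0][0],-(v-K[1][2])/K[1][1],-1.])
    if z is None:
        r,c=int(round(v)),int(round(u)); w=p["z_map"][max(r-win,0):r+win+1,max(c-win,0):c+win+1]; w=w[w>0]
        return T[:3,:3]@(d*np.median(w))+T[:3,3] if len(w) else None
    dw=T[:3,:3]@d; o=T[:3,3]; return o+dw*(z-o[2])/dw[2]
def cloud(p):
    K=p["mtx"];T=np.array(p["world_from_camera"]);z=p["z_map"]
    v,u=np.mgrid[0:480,0:640]
    P=np.stack([(u-K[0][2])/K[0][0]*z,-(v-K[1][2])/K[1][1]*z,-z],-1)
    return P@T[:3,:3].T+T[:3,3]
def save(p,n): cv2.imwrite("pics/"+n,p["img"][:,:,::-1])
E
python3 - <<'E'
from h import *
np.set_printoptions(precision=1,suppress=True)
s=read_state();print(s["clock"],s["position"],s["ee_rot"],s["gripper_width"],grip_point_offset)
for n in ["top","scene"]:
    p=get_image(n);save(p,n+"0.png")
    print(n,np.array(p["mtx"]).ravel(),np.array(p["world_from_camera"])[:3,3],p.keys())
    for t,z in [("warmer",0),("shelf_mid",24),("shelf_bar",64),("button_top",None),("heat_grip",105),("ring_index",77),("cup_a",0),("salt_shaker",0),("pepper_mill",0),("moka_pot",62),("lemon",0)]:
        for d in place_of(p,t)[:6]:
            print(t,round(d["conf"],2),np.round(d["at"],0),pt(p,d["at"],z) , pt(p,d["at"]))
E
```

```text
0.0 [257.5 569.3 403.6] [ 1.  -0.2 -0.   0. ] 85.58205784117975 154.70000000000002
top [486.    0.  313.6   0.  486.  239.2   0.    0.    1. ] [ 365.1   95.2 1413.2] dict_keys(['img', 'z_map', 'mtx', 'world_from_camera', 'shot'])
shelf_bar 0.89 [296. 224.] [507.  156.9  64. ] [506.5 156.6  69.3]
heat_grip 0.46 [253. 233.] [482.1 271.5 105. ] [481.  269.9 116.8]
ring_index 0.49 [260. 230.] [493.1 256.6  77. ] [493.  256.5  77.6]
cup_a 0.72 [460. 230.] [ 490.  -318.3    0. ] [ 489.4 -316.3    6.8]
cup_a 0.7 [451. 266.] [ 385.4 -287.5    0. ] [ 385.3 -285.6    7.3]
cup_a 0.59 [330. 279.] [353.5  65.1   0. ] [353.6  65.3   7.2]
cup_a 0.57 [415. 224.] [ 508.1 -186.4    0. ] [ 507.4 -185.1    6.8]
cup_a 0.55 [408. 255.] [ 419.5 -163.5    0. ] [ 419.2 -162.2    6.8]
cup_a 0.55 [370. 273.] [367.6 -52.2   0. ] [367.6 -51.3   8.4]
salt_shaker 0.67 [332. 243.] [458.2  54.3   0. ] [452.6  56.7  84.6]
pepper_mill 0.86 [232. 284.] [345.2 347.    0. ] [346.1 335.5  65. ]
pepper_mill 0.41 [441. 181.] [ 632.7 -267.8    0. ] [ 622.  -253.3   56.4]
moka_pot 0.66 [173. 221.] [523.9 501.9  62. ] [516.6 4
[... 742 characters left out ...]
 ] [ 495.2 -208.3   20.5]
cup_a 0.91 [282. 276.] [346.9  73.6   0. ] [333.2  38.8  29.4]
cup_a 0.88 [342. 316.] [ 413.9 -153.6    0. ] [ 397.2 -181.    30.5]
cup_a 0.63 [304. 351.] [ 272.8 -212.2    0. ] [ 258.4 -244.    38.5]
cup_a 0.58 [404. 347.] [ 486.9 -316.8    0. ] [ 471.1 -333.9   24.6]
cup_a 0.57 [304. 299.] [357.9 -46.    0. ] [348.5 -66.2  19.5]
salt_shaker 0.61 [321. 269.] [461.6  49.5   0. ] [453.1  33.4  14. ]
salt_shaker 0.49 [317. 231.] [548.3 239.5   0. ] [504.6 155.1  60.8]
pepper_mill 0.77 [251. 229.] [357.4 359.    0. ] [348.3 329.8  19. ]
moka_pot 0.94 [279. 182.] [539.3 526.6  62. ] [519.3 477.2  88.1]
lemon 0.76 [435. 313.] [ 629.3 -262.     0. ] [ 602.  -287.5   33.4]
```

```bash
python3 - <<'E'
import cv2
a=cv2.imread("pics/top0.png")[150:330,130:490]
cv2.imwrite("pics/top0c.png",cv2.resize(a,None,fx=2.2,fy=2.2,interpolation=cv2.INTER_CUBIC))
a=cv2.imread("pics/scene0.png")[130:400,180:500]
cv2.imwrite("pics/scene0c.png",cv2.resize(a,None,fx=2.2,fy=2.2,interpolation=cv2.INTER_CUBIC))
E
```

```text
(no output)
```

View pics/top0c.png

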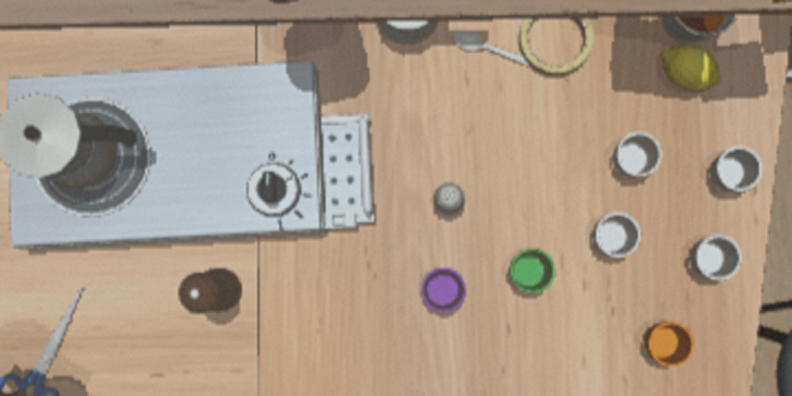

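View pics/scene0c.png

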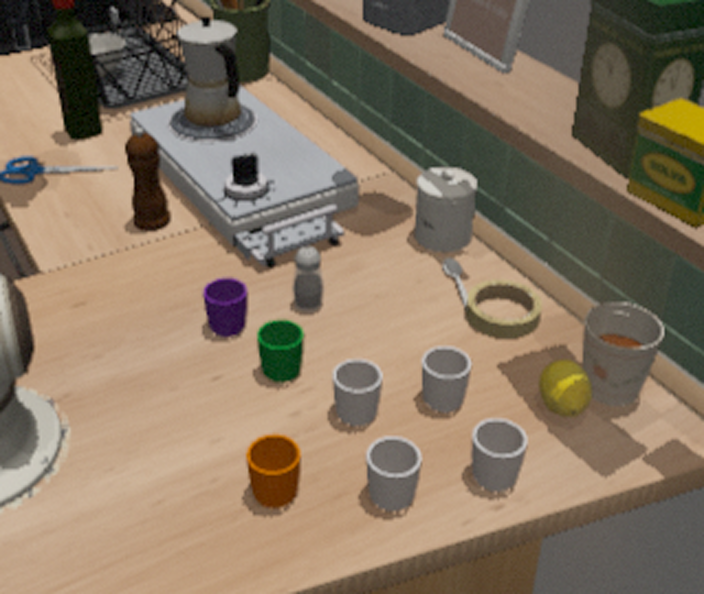

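The top crop shows four white upright cups at (638,155), (738,168), (617,235) and (716,257). The look-alikes are green (531,270), purple (443,290) and orange (669,343). The salt shaker is at (449,198), the mill at (210,290) and the shelf bar at (366,170). Salt is the only grey domed thing near the shelf. The white canister at the back is not it.

```bash
python3 - <<'E'
from h import *
np.set_printoptions(precision=1,suppress=True)
p=get_image("top");C=cloud(p);im=p["img"].astype(int);sat=im.max(2)-im.min(2)
m=(abs(C[...,2]-62)<4)&(C[...,0]>370)&(C[...,0]<680)&(C[...,1]>160)&(C[...,1]<640)
n,l,st,_=cv2.connectedComponentsWithStats(m.astype(np.uint8));k=1+st[1:,4].argmax()
r=cv2.minAreaRect(C[l==k][:,:2].astype(np.float32));print("deck",r,cv2.boxPoints(r))
def blob(c,rad,z0,z1):
    q=C[(np.hypot(C[...,0]-c[0],C[...,1]-c[1])<rad)&(C[...,2]>z0)&(C[...,2]<z1)]
    cc,rr=cv2.minEnclosingCircle(q[:,:2].astype(np.float32)); print(c,len(q),np.array(cc),round(rr,1),q[:,:2].mean(0),q[:,2].max())
for c in [(490,-318),(385,-287),(508,-186),(419,-163),(353,65),(367,-52)]: blob(c,55,50,68)
blob((458,54),40,75,100)
blob((347,347),70,130,175)
blob((482,271),40,108,125)
m=(abs(C[...,2]-66)<6)&(C[...,0]>430)&(C[...,0]<600)&(C[...,1]>120)&(C[...,1]<172);q=C[m]
print("bar",q.min(0),q.max(0),q.mean(0)); print(cv2.minAreaRect(q[:,:2].astype(np.float32)))
s=read_state();print(R.from_quat(s["ee_rot"]).as_matrix())
E
```

```text
deck ((526.2479858398438, 416.07427978515625), (216.84475708007812, 394.89410400390625), 2.11045241355896) [[410.6 609.4]
 [425.2 214.8]
 [641.9 222.8]
 [627.3 617.4]]
(490, -318) 114 [ 492.9 -315.5] 28.5 [ 492.9 -316.2] 66.99896921316599
(385, -287) 111 [ 380.8 -284.6] 28.6 [ 382.1 -286.2] 67.46928470726516
(508, -186) 108 [ 514.  -189.2] 28.6 [ 514.1 -190.8] 67.58830979214531
(419, -163) 99 [ 411.8 -159.3] 28.3 [ 412.8 -160.7] 65.79152041984639
(353, 65) 86 [346.2  62.1] 28.1 [346.3  60.7] 65.2511016312485
(367, -52) 87 [368.9 -51. ] 28.6 [369.8 -51.9] 66.75175902344495
(458, 54) 120 [462.5  53.6] 17.0 [461.7  53.7] 95.92390142792556
(347, 347) 289 [349.1 355.7] 25.0 [349.3 353.7] 164.4230669035685
(482, 271) 81 [477.  274.5] 18.7 [476.  273.8] 124.76588674019285
bar [446.5 151.4  60.1] [564.5 164.9  72. ] [503.8 157.9  68.8]
((505.547607421875, 158.08392333984375), (118.21312713623047, 11.929621696472168), 2.1541736125946045)
[[ 0.9 -0.4  0. ]
 [-0.4 -0.9  0. ]
 [-0.  -0.  -1. ]]
```

```bash
cat >> h.py <<'E'
def go(x,y,zg,yaw):
    """slide (mm, tool axes) and roll (deg) from measured pose to grasp point x,y,zg with tool x at world angle yaw"""
    s=read_state();M=R.from_quat(s["ee_rot"]).as_matrix();o=grip_point_offset
    d=np.array([x,y,zg+o])-np.array(s["position"]); y0=np.arctan2(M[1,0],M[0,0])
    print("t",round(s["clock"],2),"pos",np.round(s["position"],1),"yaw",round(y0,3),"q1,q6",np.round(np.array(s["joints"])[[0,5]],2),"w",round(s["gripper_width"],1),"F",np.round(s["contact_force"],1))
    print("slide",np.round(M.T@d,1),"roll",round(-np.degrees((yaw-y0+np.pi)%(2*np.pi)-np.pi),1))
E
python3 -c "
from h import *
go(462,54,120,0.037)"
```

```text
t 1.25 pos [257.6 569.4 404.7] yaw -0.425 q1,q6 [ 1.4  -0.26] w 85.9 F [-0.3  0.4 -0. ]
slide [398.7 385.4 130. ] roll -26.5
```

Request:
carry_out(slide=[[0.04, 0.039, 0.0], [0.08, 0.077, 0.0], [0.12, 0.116, 0.0], [0.16, 0.154, 0.0], [0.2, 0.193, 0.0], [0.24, 0.231, 0.0], [0.28, 0.27, 0.0], [0.32, 0.308, 0.02]], roll=[-5, -10, -15, -20, -26.5, -26.5, -26.5, -26.5], claw=[0.085, 0.085, 0.085, 0.085, 0.085, 0.085, 0.085, 0.085])

```text
clock: 2.25
position: [422.8, 155.5, 386.3]
ee_rot: [1.0, 0.019, 0.002, -0.001]
contact_force: [0.8, -0.8, -0.3]
gripper_width: 85.1
grasp_force: 0.0
```

```bash
python3 -c "
from h import *
go(462,54,120,0.037)"
```

```text
t 2.25 pos [422.8 155.5 386.3] yaw 0.039 q1,q6 [0.72 0.89] w 85.1 F [ 0.8 -0.8 -0.3]
slide [ 34.7 103.2 111.5] roll 0.1
```

Request:
carry_out(slide=[[0.017, 0.05, 0.01], [0.034, 0.102, 0.04], [0.034, 0.102, 0.09], [0.034, 0.102, 0.13], [0.034, 0.102, 0.16], [0.034, 0.102, 0.184], [0.034, 0.102, 0.184], [0.034, 0.102, 0.184]], roll=[0, 0, 0, 0, 0, 0, 0, 0], claw=[0.085, 0.085, 0.085, 0.085, 0.085, 0.085, 0.085, 0.085])

```text
clock: 3.25
position: [460.5, 56.5, 201.6]
ee_rot: [1.0, 0.019, 0.001, -0.0]
contact_force: [-0.1, -0.4, -0.3]
gripper_width: 84.9
grasp_force: 0.0
```

```bash
python3 -c "
from h import *
go(462,54,45,0.037)
p=get_image('wrist');save(p,'w1.png');print(p['T_tool_cam'],p['mtx'])"
```

```text
t 3.25 pos [460.5  56.5 201.6] yaw 0.038 q1,q6 [0.47 1.13] w 84.9 F [-0.1 -0.4 -0.3]
slide [1.4 2.6 1.9] roll 0.1
[[-1.46155926e-03  9.59880386e-01  2.80405970e-01  7.30147058e+01]
 [ 9.99998893e-01  1.48085087e-03  1.43070921e-04  4.62260878e-01]
 [-2.77908453e-04  2.80405869e-01 -9.59881488e-01  3.12741512e+01]
 [ 0.00000000e+00  0.00000000e+00  0.00000000e+00  1.00000000e+00]] [[371.64829954   0.         316.13981675]
 [  0.         371.64829954 236.17612318]
 [  0.           0.           1.        ]]
```

View pics/w1.png

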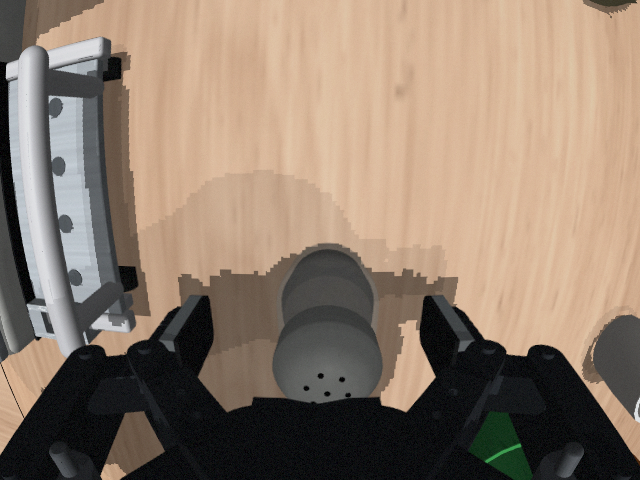

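The wrist view shows the grey domed shaker at (328,330), centred between the open pads. The shelf bar is clear at the left (40,200).

Request:
carry_out(slide=[[0.001, 0.001, 0.0], [0.001, 0.001, 0.0], [0.001, 0.001, 0.0], [0.001, 0.001, 0.0], [0.001, 0.001, -0.02], [0.001, 0.001, -0.06], [0.001, 0.001, -0.1], [0.001, 0.001, -0.1]], roll=[0, 0, 0, 0, 0, 0, 0, 0], claw=[0.02, 0.02, 0.02, 0.02, 0.02, 0.02, 0.02, 0.02])

```text
clock: 4.3
position: [461.7, 55.6, 303.7]
ee_rot: [1.0, 0.019, 0.004, -0.002]
contact_force: [-0.1, -0.2, -1.4]
gripper_width: 38.9
grasp_force: 60.5
```

```bash
python3 -c "
from h import *
go(345,250,145,0.037)"
```

```text
t 4.3 pos [461.7  55.6 303.7] yaw 0.038 q1,q6 [0.47 1.14] w 38.9 F [-0.1 -0.2 -1.4]
slide [-109.2 -198.7    3.8] roll 0.1
```

Request:
carry_out(slide=[[-0.027, -0.047, 0.0], [-0.054, -0.094, 0.0], [-0.082, -0.142, 0.0], [-0.109, -0.189, 0.0], [-0.109, -0.189, 0.03], [-0.109, -0.189, 0.06], [-0.109, -0.189, 0.085], [-0.109, -0.189, 0.093]], roll=[0, 0, 0, 0, 0, 0, 0, 0], claw=[0.02, 0.02, 0.02, 0.02, 0.02, 0.02, 0.02, 0.02])

```text
clock: 5.3
position: [344.4, 239.3, 205.8]
ee_rot: [1.0, 0.019, -0.002, 0.002]
contact_force: [0.2, -0.9, -1.2]
gripper_width: 39.1
grasp_force: 60.5
```

Request:
carry_out(slide=[[0, 0, 0.003], [0, 0, 0.005], [0, 0, 0.007], [0, 0, 0.007]], roll=[0, 0, 0, 0], claw=[0.02, 0.02, 0.02, 0.02])

```text
clock: 5.8
position: [345.2, 240.3, 201.9]
ee_rot: [1.0, 0.019, 0.001, -0.001]
contact_force: [-1.1, -1.6, 6.5]
gripper_width: 38.8
grasp_force: 61.5
```

Request:
carry_out(slide=[[0, 0, 0], [0, 0, 0], [0, 0, 0], [0, 0, -0.02], [0, 0, -0.06], [0, 0, -0.11], [0, 0, -0.15], [0, 0, -0.15]], roll=[0, 0, 0, 0, 0, 0, 0, 0], claw=[0.07, 0.07, 0.07, 0.07, 0.07, 0.07, 0.07, 0.07])

```text
clock: 6.8
position: [345.4, 240.6, 353.8]
ee_rot: [1.0, 0.019, 0.003, -0.003]
contact_force: [0.6, 0.4, -0.1]
gripper_width: 70.4
grasp_force: 0.0
```

```bash
python3 - <<'E'
from h import *
np.set_printoptions(precision=1,suppress=True)
p=get_image("scene")
for d in place_of(p,"salt_shaker")[:3]: print(d["conf"],d["at"],pt(p,d["at"],0))
cv2.imwrite("pics/s1.png",cv2.resize(p["img"][130:330,180:400,::-1],None,fx=2.5,fy=2.5))
go(505.5,158,90,0.037)
E
```

```text
0.89 [262.9, 249.0] [348.8 229.6   0. ]
0.44 [380.0, 311.2] [ 509.6 -186.8    0. ]
t 6.9 pos [344.7 239.7 350.5] yaw 0.037 q1,q6 [1.  0.6] w 70.0 F [ 0.7 -0.8 -0. ]
slide [157.7  87.7 105.7] roll 0.0
```

View pics/s1.png

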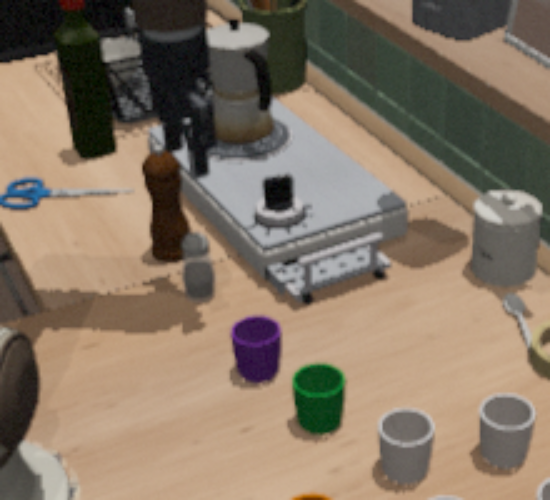

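The shaker stands upright at (198,270) in the crop, beside the mill at (166,210). Next is the shelf bar.

Request:
carry_out(slide=[[0.04, 0.022, 0.0], [0.08, 0.044, 0.0], [0.12, 0.066, 0.02], [0.157, 0.088, 0.05], [0.157, 0.088, 0.09], [0.157, 0.088, 0.115], [0.157, 0.088, 0.127], [0.157, 0.088, 0.127]], roll=[0, 0, 0, 0, 0, 0, 0, 0], claw=[0.05, 0.05, 0.05, 0.05, 0.05, 0.05, 0.05, 0.05])

```text
clock: 7.9
position: [504.9, 158.0, 222.4]
ee_rot: [1.0, 0.019, -0.001, 0.001]
contact_force: [-0.4, 0.5, 0.8]
gripper_width: 49.9
grasp_force: 0.0
```

Request:
carry_out(slide=[[0, 0, 0.0], [0, 0, 0.0], [0, 0, 0.0], [0, 0, 0.0], [0, 0, 0.0]], roll=[0, 0, 0, 0, 0], claw=[0.004, 0.004, 0.004, 0.004, 0.004])

```text
clock: 8.52
position: [505.4, 158.3, 224.9]
ee_rot: [1.0, 0.019, 0.001, -0.0]
contact_force: [-0.9, -1.1, 7.0]
gripper_width: 9.8
grasp_force: 58.8
```

Request:
carry_out(slide=[[0, 0, 0.0], [0, 0, 0.004], [0, 0, 0.008], [0, 0, 0.008], [0, 0, 0.008], [0, 0, 0.008], [0, 0, 0.008]], roll=[0, 0, 0, 0, 0, 0, 0], claw=[0.03, 0.03, 0.03, 0.004, 0.004, 0.004, 0.004])

```text
clock: 9.4
position: [505.0, 158.0, 215.2]
ee_rot: [1.0, 0.019, -0.0, 0.0]
contact_force: [-0.1, 1.3, -5.2]
gripper_width: 10.1
grasp_force: 58.3
```

Request:
carry_out(slide=[[0, 0.015, 0], [0, 0.04, 0], [0, 0.065, 0], [0, 0.09, 0], [0, 0.12, 0], [0, 0.15, 0], [0, 0.18, 0], [0, 0.2, 0]], roll=[0, 0, 0, 0, 0, 0, 0, 0], claw=[0.004, 0.004, 0.004, 0.004, 0.004, 0.004, 0.004, 0.004])

```text
clock: 10.4
position: [512.3, -42.2, 215.2]
ee_rot: [1.0, 0.018, -0.0, -0.001]
contact_force: [-0.8, 6.5, -5.2]
gripper_width: 10.0
grasp_force: 58.7
```

Request:
carry_out(slide=[[0, 0.01, 0], [0, 0.02, 0], [0, 0.03, 0], [0, 0.036, 0], [0, 0.04, 0], [0, 0.043, 0]], roll=[0, 0, 0, 0, 0, 0], claw=[0.004, 0.004, 0.004, 0.004, 0.004, 0.004])

```text
clock: 11.15
position: [513.9, -84.7, 215.2]
ee_rot: [1.0, 0.019, -0.001, -0.0]
contact_force: [-0.4, 2.6, -7.7]
gripper_width: 10.0
grasp_force: 58.7
```

Request:
carry_out(slide=[[0, 0.002, 0], [0, 0.004, 0], [0, 0.006, 0], [0, 0.006, 0]], roll=[0, 0, 0, 0], claw=[0.004, 0.004, 0.004, 0.004])

```text
clock: 11.65
position: [513.9, -86.8, 215.2]
ee_rot: [1.0, 0.019, -0.0, -0.003]
contact_force: [-5.5, 29.9, -3.1]
gripper_width: 10.0
grasp_force: 59.7
```

Request:
carry_out(slide=[[0, 0.002, 0], [0, 0.004, 0], [0, 0.004, 0]], roll=[0, 0, 0], claw=[0.004, 0.004, 0.004])

```text
clock: 12.02
position: [513.9, -87.7, 215.2]
ee_rot: [1.0, 0.019, -0.0, -0.005]
contact_force: [-6.6, 49.6, 0.0]
gripper_width: 10.3
grasp_force: 60.7
```

```bash
python3 - <<'E'
from h import *
go(514,-84,63,.037)
p=get_image('wrist');save(p,'w2.png');print(place_of(p,"button_top")[:2])
E
```

```text
t 12.03 pos [513.9 -87.7 215.2] yaw 0.037 q1,q6 [0.14 1.48] w 10.3 F [-6.6 49.6  0. ]
slide [ 0.2 -3.7 -2.5] roll 0.0
[]
```

View pics/w2.png

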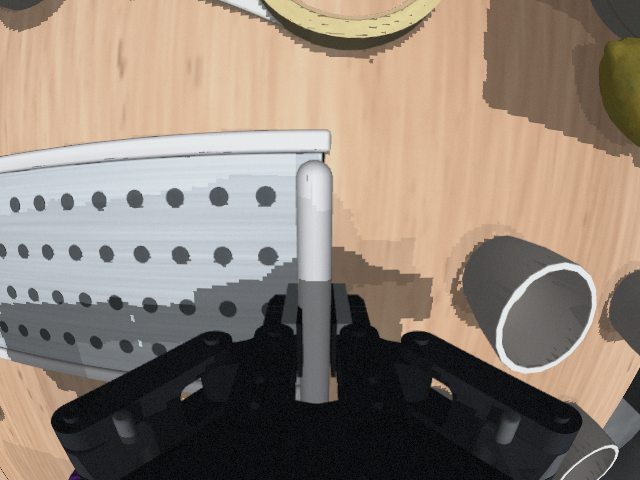

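The shelf is at its hard stop (50 N pull). The perforated plate lies left of the bar at (313,280), so I release and check the button.

Request:
carry_out(slide=[[0, -0.004, 0], [0, -0.008, 0], [0, -0.009, 0], [0, -0.009, 0], [0, -0.009, 0], [0, -0.009, -0.03], [0, -0.009, -0.08], [0, -0.009, -0.13]], roll=[0, 0, 0, 0, 0, 0, 0, 0], claw=[0.004, 0.004, 0.06, 0.06, 0.06, 0.06, 0.08, 0.08])

```text
clock: 13.12
position: [514.3, -86.4, 347.4]
ee_rot: [1.0, 0.019, 0.0, 0.0]
contact_force: [1.7, 0.6, 0.0]
gripper_width: 80.1
grasp_force: 0.0
```

Request:
carry_out(slide=[[0, 0.02, 0], [0, 0.04, 0], [0, 0.06, 0], [0, 0.06, 0], [0, 0.06, 0], [0, 0.06, 0], [0, 0.06, 0], [0, 0.06, 0]], roll=[10.5, 21, 31.5, 42, 52.5, 63, 73.5, 84], claw=[0.08, 0.08, 0.08, 0.08, 0.085, 0.085, 0.085, 0.085])

```text
clock: 14.12
position: [516.5, -146.3, 346.1]
ee_rot: [0.753, -0.658, 0.0, -0.0]
contact_force: [-0.1, 0.2, 0.3]
gripper_width: 84.7
grasp_force: 0.0
```

```bash
cat >> h.py <<'E'
def cups(p):
    """white cup rims in a top picture: centre x,y (rim), radius"""
    C=cloud(p);im=p["img"].astype(int);m=((im.max(2)-im.min(2))<40)&(C[...,2]>52)&(C[...,2]<95)&(C[...,1]<150)&(C[...,0]>300)&(C[...,0]<600)
    n,l,st,_=cv2.connectedComponentsWithStats(m.astype(np.uint8))
    for k in range(1,n):
        if st[k,4]>40:
            q=C[l==k]; c,r=cv2.minEnclosingCircle(q[:,:2].astype(np.float32)); print("cup?",np.round(c,1),round(r,1),"zmax",round(q[:,2].max(),1),"n",st[k,4])
E
python3 - <<'E'
from h import *
np.set_printoptions(precision=1,suppress=True)
p=get_image('scene')
for t,z in [("button_top",38),("shelf_mid",24),("shelf_bar",64)]:
    for d in place_of(p,t)[:2]: print(t,round(d["conf"],2),np.round(d["at"]),pt(p,d["at"],z),pt(p,d["at"]))
cv2.imwrite("pics/s2.png",cv2.resize(p["img"][190:310,220:370,::-1],None,fx=4,fy=4,interpolation=cv2.INTER_CUBIC))
p=get_image('top');save(p,"t2.png");cups(p)
for t,z in [("shelf_mid",24),("shelf_bar",64)]:
    for d in place_of(p,t)[:2]: print(t,round(d["conf"],2),np.round(d["at"]),pt(p,d["at"],z))
go(412,-159.5,100,-1.534)
E
```

```text
shelf_mid 0.67 [329. 258.] [491.   53.8  24. ] [492.1  55.9  22.2]
shelf_bar 0.76 [363. 266.] [530.3 -70.4  64. ] [561.5 -25.5  22.7]
shelf_bar 0.35 [331. 255.] [475.8  16.7  64. ] [504.7  67.8  21.7]
cup? [ 493. -316.] 29.2 zmax 67.5 n 102
cup? [ 411.9 -159.6] 28.3 zmax 67.4 n 97
cup? [ 380.5 -284.4] 28.4 zmax 68.1 n 109
cup? [ 353.9 -707.2] 85.4 zmax 95.0 n 688
shelf_mid 0.62 [331. 226.] [506.2  59.4  24. ]
shelf_bar 0.59 [384. 220.] [515.3 -87.3  64. ]
t 14.47 pos [ 516.6 -145.9  345.8] yaw -1.427 q1,q6 [0.  0.1] w 84.9 F [-0.4 -0.6 -0.3]
slide [ -1.5 105.5  91.1] roll 6.1
```

View pics/s2.png

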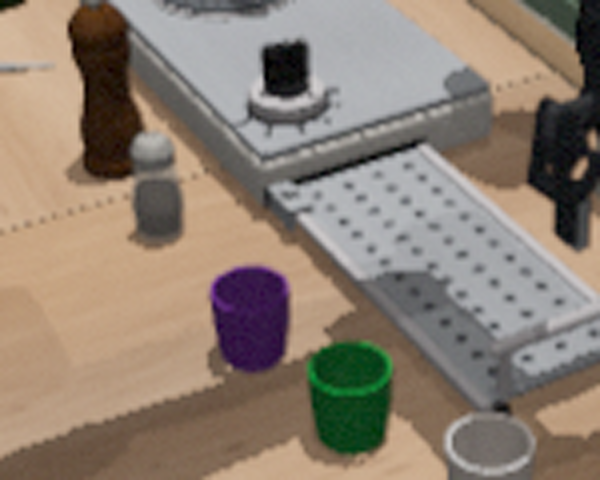

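The picture shows the shelf pulled out with the perforated plate clear. The sleeve is at (285,200), and the button is too small to judge here, so I will check it closer. Cup D is next.

Request:
carry_out(slide=[[0, 0.04, 0.0], [-0.001, 0.08, 0.02], [-0.001, 0.105, 0.06], [-0.001, 0.105, 0.1], [-0.001, 0.105, 0.13], [-0.001, 0.105, 0.153], [-0.001, 0.105, 0.153], [-0.001, 0.105, 0.153]], roll=[6, 6, 6, 6, 6, 6, 6, 6], claw=[0.085, 0.085, 0.085, 0.085, 0.085, 0.085, 0.085, 0.085])

```text
clock: 15.48
position: [413.1, -159.7, 193.4]
ee_rot: [0.721, -0.693, 0.001, -0.0]
contact_force: [-0.1, 1.0, -0.2]
gripper_width: 85.0
grasp_force: 0.0
```

Request:
carry_out(slide=[[0, 0, 0], [0, 0, 0], [0, 0, 0], [0, 0, 0], [0, 0, -0.03], [0, 0, -0.07], [0, 0, -0.11], [0, 0, -0.11]], roll=[0, 0, 0, 0, 0, 0, 0, 0], claw=[0.03, 0.03, 0.03, 0.03, 0.03, 0.03, 0.03, 0.03])

```text
clock: 16.48
position: [413.2, -159.7, 306.0]
ee_rot: [0.72, -0.693, 0.003, -0.003]
contact_force: [0.1, 1.1, -1.8]
gripper_width: 54.2
grasp_force: 63.6
```

```bash
python3 -c "
from h import *
go(503.5,163,150,-1.534)"
```

```text
t 16.48 pos [ 413.2 -159.7  306. ] yaw -1.533 q1,q6 [0.   0.04] w 54.2 F [ 0.1  1.1 -1.8]
slide [-319.  -102.5    1.9] roll 0.1
```

Request:
carry_out(slide=[[-0.055, -0.018, 0], [-0.11, -0.035, 0], [-0.165, -0.053, 0], [-0.22, -0.07, 0], [-0.275, -0.088, 0], [-0.318, -0.102, 0], [-0.318, -0.102, 0.02], [-0.318, -0.102, 0.05]], roll=[0, 0, 0, 0, 0, 0, 0, 0], claw=[0.03, 0.03, 0.03, 0.03, 0.03, 0.03, 0.03, 0.03])

```text
clock: 17.48
position: [502.2, 162.7, 251.5]
ee_rot: [0.721, -0.693, -0.0, -0.0]
contact_force: [-0.4, -0.7, -3.3]
gripper_width: 54.0
grasp_force: 63.6
```

Request:
carry_out(slide=[[0, 0, 0.02], [0, 0, 0.028], [0, 0, 0.032], [0, 0, 0.034], [0, 0, 0.036], [0, 0, 0.036]], roll=[0, 0, 0, 0, 0, 0], claw=[0.03, 0.03, 0.03, 0.03, 0.03, 0.03])

```text
clock: 18.23
position: [502.7, 162.1, 218.1]
ee_rot: [0.72, -0.694, 0.0, -0.001]
contact_force: [-2.3, -0.7, 4.1]
gripper_width: 53.9
grasp_force: 64.0
```

Request:
carry_out(slide=[[0, 0, 0], [0, 0, 0], [0, 0, 0], [0, 0, -0.02], [0, 0, -0.06], [0, 0, -0.1], [0, 0, -0.13], [0, 0, -0.13]], roll=[0, 0, 0, 0, 0, 0, 0, 0], claw=[0.068, 0.068, 0.068, 0.068, 0.085, 0.085, 0.085, 0.085])

```text
clock: 19.23
position: [503.0, 162.2, 349.3]
ee_rot: [0.72, -0.694, 0.001, -0.003]
contact_force: [0.1, 0.1, -0.0]
gripper_width: 84.8
grasp_force: 0.0
```

```bash
python3 - <<'E'
from h import *
p=get_image('wrist');save(p,'w3.png');print([place_of(p,t)[:1] for t in ("button_top","shelf_mid")])
p=get_image('top');cups(p);go(514,-189,145,-1.534)
E
```

```text
[[{'at': [396.5, 264.1], 'conf': 0.57}], [{'at': [317.7, 95.2], 'conf': 0.59}]]
cup? [515.1 -84.2] 59.3 zmax 76.3 n 184
cup? [ 513.8 -189.3] 28.8 zmax 66.3 n 105
cup? [ 493.  -315.8] 28.7 zmax 67.2 n 106
cup? [ 381.3 -284.5] 28.6 zmax 67.0 n 108
cup? [ 353.9 -707. ] 85.8 zmax 94.9 n 672
t 19.43 pos [502.2 161.8 345.4] yaw -1.533 q1,q6 [ 0.62 -0.58] w 84.7 F [-0.8 -0.5 -0.6]
slide [350.9   1.2  46.1] roll 0.0
```

View pics/w3.png

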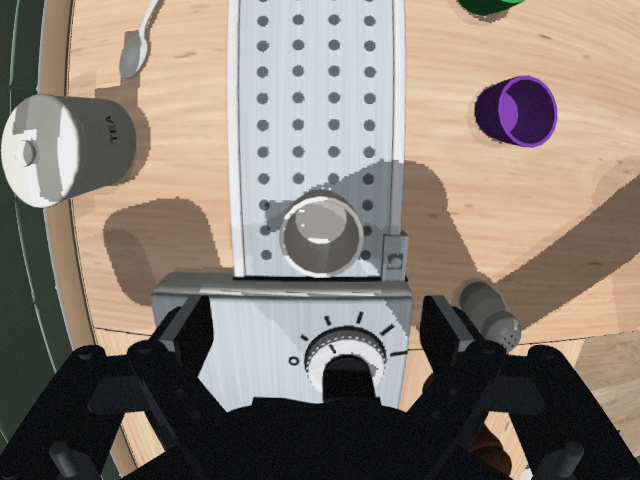

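The cup stands upright on the plate at (320,235), centred between the rails. The sleeve with the button is at (396,263), and I zoom in on it.

```bash
python3 -c "
import cv2
a=cv2.imread('pics/w3.png')[215:295,345:445];cv2.imwrite('pics/w3c.png',cv2.resize(a,None,fx=5,fy=5,interpolation=cv2.INTER_CUBIC))"
```

```text
(no output)
```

View pics/w3c.png

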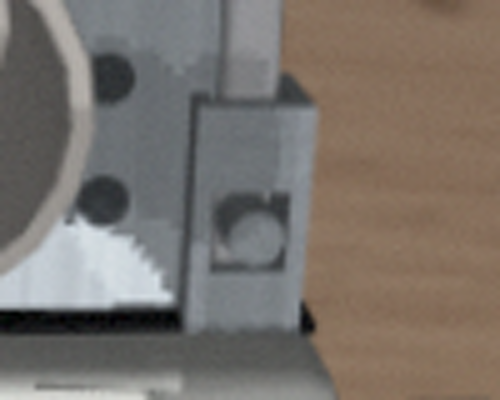

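Request:
carry_out(slide=[[0.05, 0, 0], [0.1, 0, 0], [0.15, 0, 0], [0.2, 0, 0], [0.25, 0, 0], [0.3, 0.001, 0], [0.35, 0.001, 0], [0.351, 0.001, 0.03]], roll=[0, 0, 0, 0, 0, 0, 0, 0], claw=[0.085, 0.085, 0.085, 0.085, 0.085, 0.085, 0.085, 0.085])

```text
clock: 20.42
position: [515.2, -191.8, 316.8]
ee_rot: [0.719, -0.695, 0.001, -0.001]
contact_force: [0.3, 0.3, -1.0]
gripper_width: 84.6
grasp_force: 0.0
```

```bash
python3 -c "
from h import *
go(514,-189.3,38,-1.534)"
```

```text
t 20.43 pos [ 515.2 -191.8  316.8] yaw -1.537 q1,q6 [-0.06  0.09] w 84.6 F [ 0.3  0.3 -1. ]
slide [ -2.7   1.5 124.1] roll -0.2
```

The close-up shows a light disc filling the sleeve hole, shifted away from the camera axis. That means it is raised, so the shelf is locked. Cup C is next.

Request:
carry_out(slide=[[-0.001, 0.001, 0.04], [-0.001, 0.001, 0.08], [-0.001, 0.001, 0.11], [-0.001, 0.001, 0.123], [-0.001, 0.001, 0.123], [-0.001, 0.001, 0.123]], roll=[0, 0, 0, 0, 0, 0], claw=[0.085, 0.085, 0.085, 0.085, 0.085, 0.085])

```text
clock: 21.18
position: [514.3, -187.9, 194.7]
ee_rot: [0.72, -0.694, 0.001, -0.001]
contact_force: [-0.4, 0.8, 0.6]
gripper_width: 84.8
grasp_force: 0.0
```

Request:
carry_out(slide=[[0, 0, 0], [0, 0, 0], [0, 0, 0], [0, 0, 0], [0, 0, -0.03], [0, 0, -0.07], [0, 0, -0.12], [0, 0, -0.12]], roll=[0, 0, 0, 0, 0, 0, 0, 0], claw=[0.03, 0.03, 0.03, 0.03, 0.03, 0.03, 0.03, 0.03])

```text
clock: 22.18
position: [514.7, -188.0, 318.5]
ee_rot: [0.721, -0.693, 0.004, -0.003]
contact_force: [-0.2, 0.3, -1.9]
gripper_width: 54.3
grasp_force: 63.6
```

```bash
python3 -c "
from h import *
go(506,95,62,-1.534)"
```

```text
t 22.18 pos [ 514.7 -188.   318.5] yaw -1.532 q1,q6 [-0.05  0.09] w 54.3 F [-0.2  0.3 -1.9]
slide [-283.3   -1.1  101.3] roll 0.1
```

Request:
carry_out(slide=[[-0.05, 0, 0], [-0.1, 0, 0], [-0.15, 0, 0], [-0.2, 0, 0], [-0.25, -0.001, 0], [-0.283, -0.001, 0], [-0.283, -0.001, 0.03], [-0.283, -0.001, 0.06]], roll=[0, 0, 0, 0, 0, 0, 0, 0], claw=[0.03, 0.03, 0.03, 0.03, 0.03, 0.03, 0.03, 0.03])

```text
clock: 23.18
position: [503.4, 95.5, 252.5]
ee_rot: [0.721, -0.693, -0.0, 0.0]
contact_force: [0.8, 0.4, -1.4]
gripper_width: 54.7
grasp_force: 63.6
```

Request:
carry_out(slide=[[0, 0, 0.02], [0, 0, 0.03], [0, 0, 0.034], [0, 0, 0.036], [0, 0, 0.038], [0, 0, 0.038]], roll=[0, 0, 0, 0, 0, 0], claw=[0.03, 0.03, 0.03, 0.03, 0.03, 0.03])

```text
clock: 23.92
position: [503.6, 94.8, 219.1]
ee_rot: [0.721, -0.693, 0.0, 0.0]
contact_force: [-9.4, 0.7, 19.5]
gripper_width: 54.9
grasp_force: 65.0
```

Request:
carry_out(slide=[[0, 0, -0.002], [0, 0, -0.002], [0, 0, -0.002], [0, 0, -0.002], [0, 0, -0.02], [0, 0, -0.06], [0, 0, -0.1], [0, 0, -0.12]], roll=[0, 0, 0, 0, 0, 0, 0, 0], claw=[0.03, 0.068, 0.068, 0.068, 0.068, 0.085, 0.085, 0.085])

```text
clock: 24.92
position: [504.4, 95.1, 337.9]
ee_rot: [0.72, -0.694, 0.001, -0.002]
contact_force: [-0.4, 0.6, -0.4]
gripper_width: 85.2
grasp_force: 0.0
```

```bash
python3 - <<'E'
from h import *
p=get_image('top');cups(p);go(493,-316,145,-1.534)
E
```

```text
cup? [515.  -83.9] 59.5 zmax 77.0 n 181
cup? [ 519.3 -274. ] 28.8 zmax 68.5 n 101
cup? [ 381.1 -285. ] 28.7 zmax 67.2 n 111
cup? [ 352.4 -706.7] 87.1 zmax 95.0 n 704
t 24.98 pos [505.   95.3 339.9] yaw -1.532 q1,q6 [ 0.5  -0.47] w 84.9 F [0.2 0.  1.4]
slide [410.6  28.1  39.1] roll 0.1
```

One cup was knocked to (519,-274). I move over partway and re-measure once it has settled.

Request:
carry_out(slide=[[0.05, 0, 0], [0.1, 0, 0], [0.15, 0, 0], [0.2, 0, 0]], roll=[0, 0, 0, 0], claw=[0.085, 0.085, 0.085, 0.085])

```text
clock: 25.48
position: [511.4, -106.4, 335.0]
ee_rot: [0.72, -0.694, -0.0, 0.0]
contact_force: [1.2, -0.1, 0.7]
gripper_width: 85.1
grasp_force: 0.0
```

```bash
python3 - <<'E'
from h import *
p=get_image('top');cups(p);go(519.3,-274,38,-1.534)
E
```

```text
cup? [ 518.8 -274.3] 28.8 zmax 66.2 n 101
cup? [479.8 -85.1] 24.1 zmax 77.9 n 77
cup? [ 380.9 -284.5] 28.5 zmax 68.0 n 110
cup? [ 353.9 -707.3] 89.0 zmax 95.0 n 689
t 25.52 pos [ 511.3 -110.2  334.8] yaw -1.537 q1,q6 [ 0.1  -0.07] w 84.7 F [ 1.5 -2.8  1. ]
slide [163.8  -2.7 142.3] roll -0.2
```

Request:
carry_out(slide=[[0.055, 0, 0], [0.11, 0, 0], [0.169, 0, 0.0], [0.169, 0, 0.04], [0.169, 0, 0.09], [0.169, 0, 0.125], [0.169, 0, 0.143], [0.169, 0, 0.143]], roll=[0, 0, 0, 0, 0, 0, 0, 0], claw=[0.085, 0.085, 0.085, 0.085, 0.085, 0.085, 0.085, 0.085])

```text
clock: 26.52
position: [517.3, -273.6, 190.3]
ee_rot: [0.72, -0.694, -0.002, 0.001]
contact_force: [0.2, -0.4, -0.1]
gripper_width: 85.0
grasp_force: 0.0
```

Request:
carry_out(slide=[[0, 0, 0], [0, 0, 0], [0, 0, 0], [0, 0, 0], [0, 0, -0.03], [0, 0, -0.07], [0, 0, -0.12], [0, 0, -0.12]], roll=[0, 0, 0, 0, 0, 0, 0, 0], claw=[0.03, 0.03, 0.03, 0.03, 0.03, 0.03, 0.03, 0.03])

```text
clock: 27.52
position: [519.0, -274.0, 317.5]
ee_rot: [0.721, -0.693, 0.005, -0.002]
contact_force: [-0.2, -0.2, -2.9]
gripper_width: 55.0
grasp_force: 63.8
```

```bash
python3 -c "
from h import *
go(508,28,62,-1.534)"
```

```text
t 27.52 pos [ 519.  -274.   317.5] yaw -1.533 q1,q6 [-0.21  0.25] w 55.0 F [-0.2 -0.2 -2.9]
slide [-302.5    0.4   99.8] roll 0.1
```

Request:
carry_out(slide=[[-0.05, 0, 0], [-0.1, 0, 0], [-0.155, 0, 0], [-0.21, 0, 0], [-0.26, 0, 0], [-0.302, 0, 0], [-0.302, 0, 0.03], [-0.302, 0, 0.06]], roll=[0, 0, 0, 0, 0, 0, 0, 0], claw=[0.03, 0.03, 0.03, 0.03, 0.03, 0.03, 0.03, 0.03])

```text
clock: 28.52
position: [505.9, 28.8, 251.4]
ee_rot: [0.721, -0.693, -0.0, -0.0]
contact_force: [-0.6, -0.1, -1.0]
gripper_width: 55.3
grasp_force: 63.7
```

Request:
carry_out(slide=[[0, 0, 0.02], [0, 0, 0.03], [0, 0, 0.034], [0, 0, 0.034], [0, 0, 0.034]], roll=[0, 0, 0, 0, 0], claw=[0.03, 0.03, 0.03, 0.03, 0.03])

```text
clock: 29.15
position: [506.8, 28.1, 219.3]
ee_rot: [0.72, -0.694, 0.0, -0.001]
contact_force: [-0.2, 1.6, -0.4]
gripper_width: 55.6
grasp_force: 63.8
```

Request:
carry_out(slide=[[0, 0, 0.001], [0, 0, 0.002], [0, 0, 0.003], [0, 0, 0.003]], roll=[0, 0, 0, 0], claw=[0.03, 0.03, 0.03, 0.03])

```text
clock: 29.65
position: [506.8, 28.1, 218.1]
ee_rot: [0.721, -0.693, 0.001, -0.001]
contact_force: [-5.6, 0.7, 15.8]
gripper_width: 55.3
grasp_force: 64.7
```

Request:
carry_out(slide=[[0, 0, -0.002], [0, 0, -0.002], [0, 0, -0.002], [0, 0, -0.002], [0, 0, -0.02], [0, 0, -0.06], [0, 0, -0.1], [0, 0, -0.12]], roll=[0, 0, 0, 0, 0, 0, 0, 0], claw=[0.03, 0.068, 0.068, 0.068, 0.068, 0.085, 0.085, 0.085])

```text
clock: 30.65
position: [506.9, 28.1, 337.9]
ee_rot: [0.72, -0.694, 0.001, -0.002]
contact_force: [0.1, -0.2, -1.1]
gripper_width: 84.9
grasp_force: 0.0
```

```bash
python3 - <<'E'
from h import *
p=get_image('top');cups(p);go(381,-284.7,145,-1.534)
E
```

```text
cup? [514.8 -86.5] 59.3 zmax 77.0 n 184
cup? [ 381.7 -284.1] 29.0 zmax 66.4 n 114
cup? [ 353.9 -704.8] 88.7 zmax 95.0 n 707
t 30.7 pos [507.4  28.2 340. ] yaw -1.532 q1,q6 [ 0.38 -0.34] w 85.2 F [0.5 1.  1.1]
slide [307.9 138.7  38.9] roll 0.1
```

Request:
carry_out(slide=[[0.05, 0.022, 0], [0.1, 0.045, 0], [0.15, 0.067, 0], [0.2, 0.09, 0], [0.25, 0.112, 0], [0.308, 0.138, 0], [0.308, 0.138, 0.03], [0.308, 0.138, 0.07]], roll=[0, 0, 0, 0, 0, 0, 0, 0], claw=[0.085, 0.085, 0.085, 0.085, 0.085, 0.085, 0.085, 0.085])

```text
clock: 31.7
position: [379.8, -286.1, 265.1]
ee_rot: [0.719, -0.695, 0.001, -0.001]
contact_force: [0.2, -0.1, -0.4]
gripper_width: 85.3
grasp_force: 0.0
```

```bash
python3 - <<'E'
from h import *
go(381.4,-284.5,38,-1.534)
E
```

```text
t 31.7 pos [ 379.8 -286.1  265.1] yaw -1.536 q1,q6 [-0.3   0.34] w 85.3 F [ 0.2 -0.1 -0.4]
slide [-1.6 -1.5 72.4] roll -0.1
```

Request:
carry_out(slide=[[0, 0, 0.03], [0, 0, 0.055], [0, 0, 0.073], [0, 0, 0.073], [0, 0, 0.073]], roll=[0, 0, 0, 0, 0], claw=[0.085, 0.085, 0.085, 0.085, 0.085])

```text
clock: 32.33
position: [380.5, -285.0, 193.0]
ee_rot: [0.72, -0.694, 0.0, -0.0]
contact_force: [0.8, -0.1, -0.5]
gripper_width: 84.9
grasp_force: 0.0
```

Request:
carry_out(slide=[[0, 0, 0], [0, 0, 0], [0, 0, 0], [0, 0, 0], [0, 0, -0.03], [0, 0, -0.07], [0, 0, -0.12], [0, 0, -0.12]], roll=[0, 0, 0, 0, 0, 0, 0, 0], claw=[0.03, 0.03, 0.03, 0.03, 0.03, 0.03, 0.03, 0.03])

```text
clock: 33.33
position: [381.1, -285.3, 316.9]
ee_rot: [0.721, -0.693, 0.005, -0.002]
contact_force: [-0.0, 0.4, -1.5]
gripper_width: 55.1
grasp_force: 63.7
```

```bash
python3 -c "
from h import *
go(510.5,-38,62,-1.534)"
```

```text
t 33.33 pos [ 381.1 -285.3  316.9] yaw -1.533 q1,q6 [-0.3   0.34] w 55.1 F [-0.   0.4 -1.5]
slide [-242.5 -137.8  100.6] roll 0.1
```

Request:
carry_out(slide=[[-0.045, -0.026, 0], [-0.09, -0.052, 0], [-0.135, -0.078, 0], [-0.18, -0.104, 0], [-0.225, -0.13, 0], [-0.242, -0.138, 0], [-0.242, -0.138, 0.03], [-0.242, -0.138, 0.06]], roll=[0, 0, 0, 0, 0, 0, 0, 0], claw=[0.03, 0.03, 0.03, 0.03, 0.03, 0.03, 0.03, 0.03])

```text
clock: 34.33
position: [508.3, -38.0, 251.4]
ee_rot: [0.72, -0.694, -0.0, 0.0]
contact_force: [-0.0, -0.1, -1.7]
gripper_width: 55.1
grasp_force: 63.7
```

Request:
carry_out(slide=[[0, 0, 0.02], [0, 0, 0.03], [0, 0, 0.034], [0, 0, 0.036], [0, 0, 0.036]], roll=[0, 0, 0, 0, 0], claw=[0.03, 0.03, 0.03, 0.03, 0.03])

```text
clock: 34.95
position: [508.6, -38.2, 218.2]
ee_rot: [0.72, -0.694, -0.0, 0.0]
contact_force: [-4.1, -0.5, 5.2]
gripper_width: 55.3
grasp_force: 64.1
```

Request:
carry_out(slide=[[0, 0, 0], [0, 0, 0], [0, 0, 0], [0, 0, 0], [0, 0, -0.02], [0, 0, -0.06], [0, 0, -0.1], [0, 0, -0.15]], roll=[0, 0, 0, 0, 0, 0, 0, 0], claw=[0.068, 0.068, 0.068, 0.068, 0.068, 0.07, 0.07, 0.07])

```text
clock: 35.95
position: [508.7, -37.9, 367.3]
ee_rot: [0.72, -0.694, -0.001, 0.001]
contact_force: [0.7, -0.2, 0.0]
gripper_width: 69.9
grasp_force: 0.0
```

Request:
carry_out(slide=[[-0.04, 0.02, 0], [-0.08, 0.05, 0], [-0.12, 0.08, 0], [-0.16, 0.11, 0], [-0.2, 0.12, 0], [-0.23, 0.12, 0], [-0.23, 0.12, 0], [-0.23, 0.12, 0]], roll=[-10, -20, -30, -40, -50, -60, -70, -80], claw=[0.06, 0.06, 0.06, 0.06, 0.06, 0.06, 0.06, 0.06])

```text
clock: 36.95
position: [380.2, 187.9, 366.6]
ee_rot: [0.998, -0.065, -0.0, 0.0]
contact_force: [-0.1, 0.4, -0.8]
gripper_width: 60.0
grasp_force: 0.0
```

```bash
python3 - <<'E'
from h import *
np.set_printoptions(precision=1,suppress=True)
p=get_image('top')
cv2.imwrite("pics/t5.png",cv2.resize(p["img"][180:290,210:410,::-1],None,fx=3.6,fy=3.6,interpolation=cv2.INTER_CUBIC))
for d in place_of(p,"cup_a"): print(round(d["conf"],2),pt(p,d["at"],24))
C=cloud(p);m=(C[...,2]>76)&(C[...,2]<96)&(C[...,0]>440)&(C[...,0]<575)&(C[...,1]>-75)&(C[...,1]<205)
n,l,st,_=cv2.connectedComponentsWithStats(m.astype(np.uint8))
for k in range(1,n):
    if st[k,4]>30: q=C[l==k];print(cv2.minEnclosingCircle(q[:,:2].astype(np.float32)),q[:,2].max())
q=C[(np.hypot(C[...,0]-477,C[...,1]-274)<30)&(C[...,2]>112)&(C[...,2]<130)]
print("knob",len(q),cv2.minAreaRect(q[:,:2].astype(np.float32)))
go(477,274.3,140,0)
E
```

```text
0.87 [509.4 -27.3  24. ]
0.85 [366.8 -44.   24. ]
0.76 [355.9  62.7  24. ]
0.7 [505.8  26.1  24. ]
0.67 [501.1 159.2  24. ]
0.58 [ 280.6 -223.6   24. ]
0.52 [498.5  97.1  24. ]
0.19 [519.2 -87.2  24. ]
((506.47998046875, 27.258848190307617), 28.292861938476562) 93.0439075427621
((508.5545959472656, -38.71550750732422), 28.646015167236328) 92.62237667737872
((504.2193298339844, 93.36991882324219), 28.19407081604004) 90.93004771096344
((501.7756652832031, 162.2349395751953), 28.28385353088379) 92.14054687967246
knob 77 ((476.8690185546875, 274.2240295410156), (13.653824806213379, 35.92447280883789), 87.60283660888672)
t 37.05 pos [380.3 187.5 366.6] yaw -0.137 q1,q6 [0.8 0.6] w 60.2 F [-1.3 -0.7  0.5]
slide [ 84.  -99.1  71.9] roll -7.8
```

View pics/t5.png

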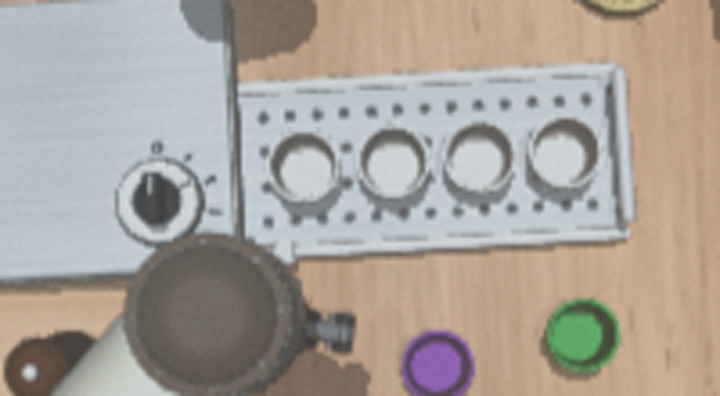

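All four cups stand in a row on the plate, at crop (305,165), (392,162), (478,158) and (563,152). The knob is at (157,198) with its pointer to the back. Next is the knob.

Request:
carry_out(slide=[[0.028, -0.033, 0], [0.056, -0.066, 0], [0.084, -0.099, 0.02], [0.084, -0.099, 0.05], [0.084, -0.099, 0.05], [0.084, -0.099, 0.05]], roll=[-2, -4, -5.5, -5.5, -5.5, -5.5], claw=[0.045, 0.045, 0.045, 0.045, 0.045, 0.045])

```text
clock: 37.8
position: [477.4, 274.0, 317.8]
ee_rot: [1.0, -0.021, 0.001, -0.0]
contact_force: [0.2, 0.2, 0.4]
gripper_width: 44.7
grasp_force: 0.0
```

```bash
python3 - <<'E'
from h import *
go(476.9,274.2,106.5,-0.04)
p=get_image('wrist');cv2.imwrite("pics/w5.png",cv2.resize(p["img"][200:460,180:460,::-1],None,fx=2.1,fy=2.1,interpolation=cv2.INTER_CUBIC))
E
```

```text
t 37.8 pos [477.4 274.  317.8] yaw -0.042 q1,q6 [0.82 0.71] w 44.7 F [0.2 0.2 0.4]
slide [-0.5 -0.2 56.6] roll -0.1
```

View pics/w5.png

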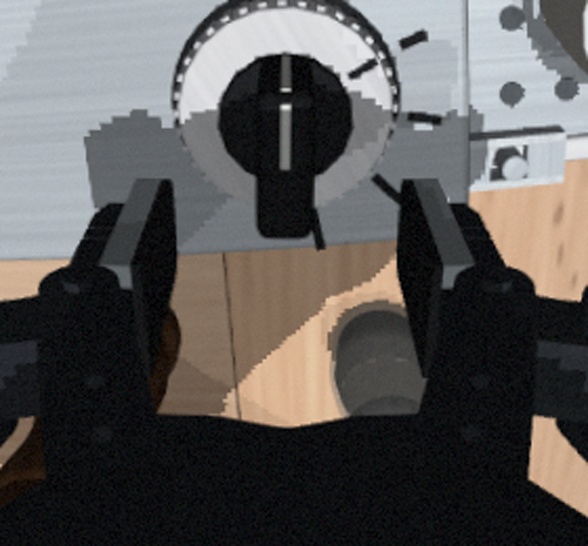

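The knob's white line at (286,110) lies along the tool's x axis and is centred between the pads. The raised button also shows at (513,165).

Request:
carry_out(slide=[[0, 0, 0.02], [0, 0, 0.04], [0, 0, 0.055], [0, 0, 0.055], [0, 0, 0.055]], roll=[0, 0, 0, 0, 0], claw=[0.045, 0.045, 0.045, 0.045, 0.045])

```text
clock: 38.48
position: [477.5, 274.3, 262.7]
ee_rot: [1.0, -0.02, 0.001, -0.001]
contact_force: [1.0, 0.7, -0.3]
gripper_width: 44.8
grasp_force: 0.0
```

Request:
carry_out(slide=[[0, 0, 0.0], [0, 0, 0.0], [0, 0, 0.0], [0, 0, 0.0]], roll=[0, 0, 0, 0], claw=[0.006, 0.006, 0.006, 0.006])

```text
clock: 38.98
position: [477.3, 274.3, 262.5]
ee_rot: [1.0, -0.02, 0.001, -0.0]
contact_force: [-1.9, 0.1, 5.9]
gripper_width: 13.0
grasp_force: 59.5
```

Request:
carry_out(slide=[[0, 0, 0], [0, 0, 0], [0, 0, 0], [0, 0, 0], [0, 0, 0], [0, 0, 0], [0, 0, 0], [0, 0, 0]], roll=[9, 18, 27, 36, 45, 54, 63, 72], claw=[0.006, 0.006, 0.006, 0.006, 0.006, 0.006, 0.006, 0.006])

```text
clock: 39.98
position: [477.0, 273.8, 262.5]
ee_rot: [0.795, -0.606, 0.0, 0.0]
contact_force: [-3.4, -0.6, 6.6]
gripper_width: 13.3
grasp_force: 59.9
```

Request:
carry_out(slide=[[0, 0, 0], [0, 0, 0], [0, 0, 0], [0, 0, 0], [0, 0, 0], [0, 0, 0]], roll=[8, 16, 23, 26.7, 26.7, 26.7], claw=[0.006, 0.006, 0.006, 0.006, 0.006, 0.006])

```text
clock: 40.72
position: [476.7, 273.8, 262.5]
ee_rot: [-0.636, 0.772, -0.0, -0.001]
contact_force: [-3.9, -1.3, 8.4]
gripper_width: 13.1
grasp_force: 60.0
```

```bash
python3 - <<'E'
from h import *
go(476.9,274.2,106.5,-1.763)
E
```

```text
t 40.73 pos [476.7 273.8 262.5] yaw -1.763 q1,q6 [ 0.82 -1.01] w 13.1 F [-3.9 -1.3  8.4]
slide [-0.4 -0.1  1.3] roll -0.0
```

Release, rise and check.

Request:
carry_out(slide=[[0, 0, 0], [0, 0, 0], [0, 0, 0], [0, 0, -0.02], [0, 0, -0.05], [0, 0, -0.09], [0, 0, -0.12], [0, 0, -0.12]], roll=[0, 0, 0, 0, 0, 0, 0, 0], claw=[0.045, 0.045, 0.045, 0.045, 0.045, 0.045, 0.045, 0.045])

```text
clock: 41.72
position: [477.6, 274.3, 384.4]
ee_rot: [-0.636, 0.772, 0.0, 0.003]
contact_force: [-0.1, 0.1, -1.1]
gripper_width: 45.1
grasp_force: 0.0
```

```bash
python3 - <<'E'
from h import *
p=get_image('wrist');save(p,"w6.png")
go(476.9,274.2,106.5,-1.763)
E
```

```text
t 41.77 pos [477.2 274.  382.5] yaw -1.764 q1,q6 [ 0.82 -1.01] w 45.1 F [ 0.6  0.1 -1.1]
slide [1.000e-01 4.000e-01 1.213e+02] roll -0.0
```

View pics/w6.png

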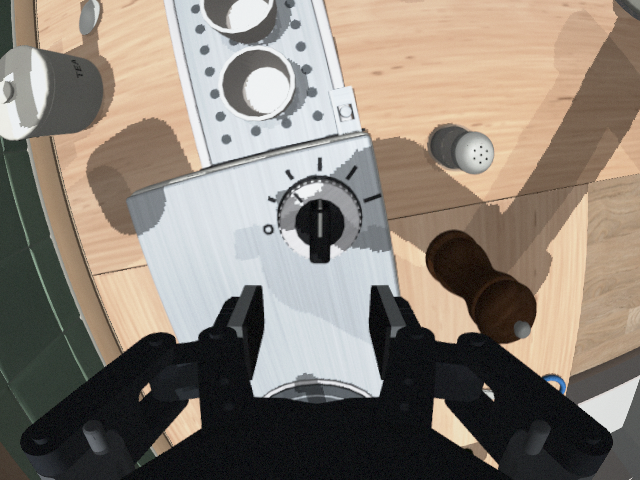

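The white line at (320,200) points straight at the third bar, (320,163). The bars sit at (270,200), (290,173), (320,163), (350,172) and (372,198). The shaker and mill stand upright and the arm is clear.

```bash
python3 -c "
from bench import *
print(job_done())"
```

```text
the job is handed in; nothing more can be done
None
```

I handed in the job with every step done as far as the images show: the shaker stands beside the pepper mill, the shelf is out with its lock button up, all four white cups stand on it, and the heat knob points at the third bar. I kept the fingers clear of the timer ring but didn't measure it afterwards, and `job_done()` gave no verdict.

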